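# Slide the bench block into the corner stop

## Task

Push the steel-topped bench block along the bench into the inner corner of the wooden corner stop, so that it sits flush against both of its arms, ready for hammering. Only push it: do not pick it up or tip it, keep the brass ring lying on top of it without touching the ring, and leave the mallet, the ring mandrel and the jar where they are. Finish with the robot clear of everything.

Things in the scene. Friction and masses are not known exactly. Their poses are not given: they have to be found in the camera images.
- stop: Fixed L-shaped corner stop of pale wood, 22 mm high. Origin: inner corner, at bench level; z up. One arm's inner face is its plane x = 0, running 170 mm from the corner to -y; the other's is its plane y = 0, running 170 mm to -x. Arms 20 mm thick, on the +x and +y sides of these faces. Its open quadrant (x < 0, y < 0) faces roughly the robot; the block starts there.
- block: Loose square bench block, 90 x 90 mm, 30 mm high: bright steel plate on a dark wooden base, 0.6 to 0.9 kg; needs up to about 12 N to slide. Origin: centre of its underside; x, y square to its sides, z up. At the start up to 0.3 rad out of line with the stop. Seated in the corner, its origin is at x = y = -45 mm in the stop's frame.
- ring: Loose brass finger ring, 26 mm outside diameter, 8 mm high, lying flat on the block's top within about 21 mm of its middle. Origin: centre of its underside, z up.
- ring_mid (a point): Centre of that ring, half-way up (4 mm above its underside).
- mallet: Loose pale wooden mallet lying beside the work: head 45 mm diameter, 90 mm long along its y, handle 18 mm thick running 200 mm towards its -x. Origin: under the middle of the head, at bench level. To be left alone.
- mandrel: Loose ring mandrel lying beside the work: tapered steel rod 25 to 15 mm diameter, 200 mm long, with a square dark wooden grip 26 mm thick; 290 mm over all along its x, the grip to -x. Origin: at bench level, 140 mm from the grip's end and 150 mm from the tip. To be left alone.
- jar: Loose closed amber jar, 60 mm diameter, 60 mm high, standing beside the work. Origin: centre of its underside. To be left alone.

How it is judged:
By the outcome, as a careful person would: the job done as asked, in the order asked, and still so for the second after the job is handed in, with the robot touching nothing.
It also fails if it takes over 58 s, if anything falls off the work surface, if the arm or the gripper's body presses on something with over 40 N, if the wrist force passes 120 N, or if a joint passes its speed limit or range.

## Robot

A 7-joint arm with a two-finger parallel gripper is mounted at the origin on the work surface. World frame = base frame: x ahead of the robot, y to its left, z up, the work surface at z = 0. Lengths are in m, angles in rad, forces in N, time in s.
With the tool pointing down it reaches from about 0.4 to 0.85 m from the base axis. Payload 10.4 kg.
Tool frame: the origin (TCP) lies at the very end of the fingers, on their centre line; the grasp point (between the pads) lies 19 mm behind it; x points along the fingers, z is the direction in which the jaws open and shut, and the axes are right-handed (so a half turn about x gives the same grasp; the last joint's range is limited). The gripper opens to 85 mm and grips with 20 to 120 N. Pads are 22 mm wide; open, the fingers measure 114 mm over their backs; the gripper's body (76 mm by 85 mm) begins 54 mm behind the grasp point. The pads swing forward as they close: fully open they stand 13 mm farther back than shut.
Start: joints at [-1.132, 0.332, -0.065, 1.46, 0.022, 1.35, -0.088], TCP at [0.278, 0.56, 0.231] pointing down, gripper open.
Joint ranges: [-2.6, 2.6], [-0.5, 2.12], [-1.47, 1.34], [0.16, 2.42], [-1.27, 4.41], [0.06, 2.06], [-2.6, 2.6]. Speed limits (rad/s): [2.22, 2.22, 2.79, 2.79, 3.14, 3.14, 3.14].

## Interface

Orientations are given as a unit quaternion [x, y, z, w].
In Python, from workcell import readout, camera, manip gives the robot as it stands.
- The arm moves only by the shell command python3 -m inch 'ROWS' [FORCE]. ROWS is JSON, a list of rows, each a list of 3 entries, a list of its own where there are three numbers: the turn, a rotation vector about the tool's x, y, z in degrees, then the shift along the tool's x, y, z in mm, then the closure, from 0 (fully open) to 1 (shut). In form: [[[wx, wy, wz], [dx, dy, dz], hand], ...]. A call has 1 to 10 rows; each row is the pose to reach, as a shift and turn from the pose measured when the call began, along the tool's axes at that moment; what a row does not reach only later rows make up. A row lasts 1/8 s, in which the tool goes at most 62.5 mm and 10.7 degrees, less where a joint would pass 70% of its speed; a pose out of reach is approached as far as the arm can. A call with a gripper value outside its range is refused whole. The fingers move at their own pace and stop on an object; FORCE is the grip in N (left out, the last holds). Time passes only in rows, so rows that repeat a pose let the fingers close. It gives the time, the measured TCP pose, the force and the opening at its end, in the units of the state.
- readout.get_obs(): the state, without advancing time (a new reading comes with each control period).
- camera(name): name is "side" or "top"; returns a dict with "pixels" (480x640x3 uint8, red, green, blue), "range_z" (480x640 float32, m along the optical axis (not along the pixel's ray), 0 where there is no reading), "intrinsics" (3x3 intrinsics, pixels), "dist" ([k1, k2, p1, p2, k3] as OpenCV has them; the pictures are not rectified), "extrinsics" (4x4, takes a point from world to camera coordinates). Camera axes: x right, y down, z forward; pixel columns grow to the right and rows downward; lengths in m; the calibration is good to about 2 mm. A picture is of the moment at which its call begins.
- manip.hand_in(): hands the job in, once; it reports no verdict.
The state is a dict: "clock": time; "joint_pos": joint angles; "joint_velocities": joint speeds; "tau": joint torques, N m; "position": TCP position; "ee_rot": TCP orientation; "ft_force": force on the tool from outside, world axes, zero at the start; "torque": the same for the moment, N m; "grip_width": opening from 0.0 (shut) to 1.0 (fully open).
Only numpy, scipy, OpenCV 4.12 (cv2) and the standard library are available. Lean on these libraries where they do the work, as an engineer would, in place of code of your own. Each camera call takes 0.05 s, during which the arm holds its last target.

## Working session

There is one attempt and no reset: what is moved stays moved. The work goes in short steps, Python scripts to look and compute and a shell command to move; the robot and the scene stay as the last step left them, time stands still between calls to the robot, and variables do not carry over. Pictures are saved under pics/ and viewed, and the job is handed in when it is done.

```bash
mkdir -p pics; ls; python3 - <<'E'
from workcell import readout, camera, manip
import cv2, numpy as np
print(readout.get_obs())
for n in("top","side"):
    c=camera(n); cv2.imwrite(f"pics/{n}0.png",c["pixels"][:,:,::-1]); print(n,c["intrinsics"],c["dist"],c["extrinsics"])
E
```

```text
pics
{'clock': 0.0, 'joint_pos': array([-1.13162266,  0.33289708, -0.06469628,  1.46093173,  0.02158672,
        1.34994351, -0.08849875]), 'joint_velocities': array([ 0.00057158, -0.00027939,  0.00065639,  0.00122836,  0.00046246,
        0.00180933, -0.00063335]), 'tau': array([-7.92372452e-05, -6.25445437e+01,  4.89039451e-02, -3.91601622e+01,
        1.61315594e-02,  9.98204254e-03, -4.56849398e-05]), 'position': array([0.27829168, 0.55919089, 0.23050478]), 'ee_rot': array([-0.37260973,  0.6015844 ,  0.37202237,  0.60071421]), 'ft_force': array([-0.30198038, -0.6549235 , -0.30506895]), 'torque': array([-0.032937  , -0.01172024,  0.01800364]), 'grip_width': 0.9970091485035004}
top [[610.28823922   0.         316.66083   ]
 [  0.         610.28823922 239.5759162 ]
 [  0.           0.           1.        ]] [-0.17773234  0.          0.          0.          0.        ] [[-0.01207749 -0.99945877 -0.03059911  0.02278936]
 [-0.98342781  0.01740875 -0.18046239  0.61639604]
 [ 0.18089741  0.02791249 -0.9831058   1.17597781]
 [ 0.          0.          0.          1.        ]]
side [[467.03677207   0.         314.46721631]
 [  0.         467.03677207 236.57420352]
 [  0.           0.           1.        ]] [-0.01867737  0.          0.          0.          0.        ] [[-0.74473771 -0.667223   -0.01338707  0.45475118]
 [-0.32559515  0.38078532 -0.86544228  0.2638101 ]
 [ 0.58254059 -0.64016874 -0.50082976  0.42686896]
 [ 0.          0.          0.          1.        ]]
```

View pics/top0.png

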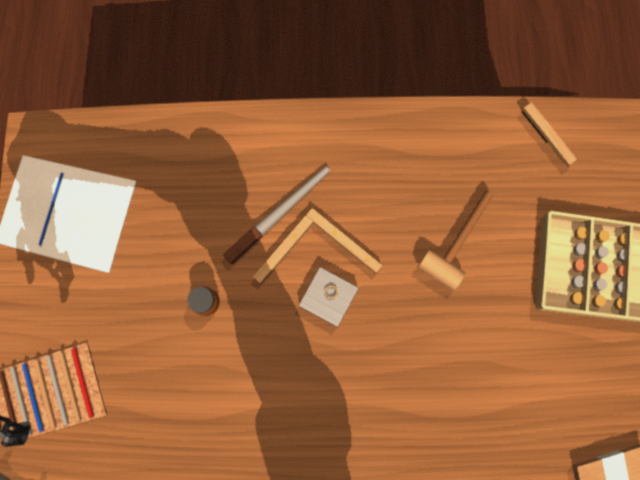

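View pics/side0.png

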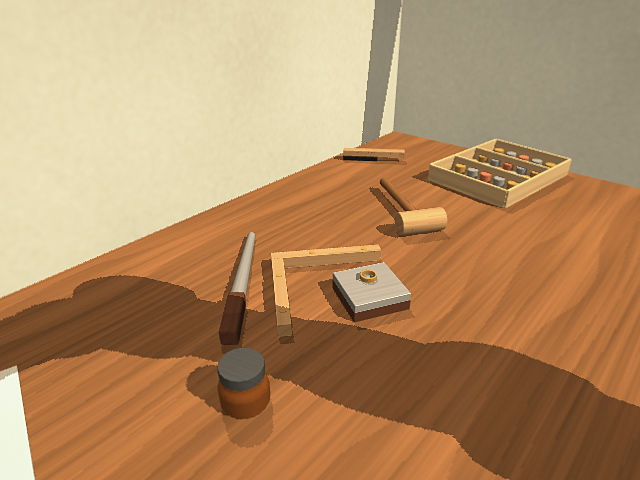

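The top view shows the stop's corner at about (312,215), with arm ends at about (262,280) and (380,268). The block is at about (329,297) with the ring at (331,291). The jar is at (202,300), the mallet head at (441,271), and the mandrel runs (230,260)-(328,168). Next I measure these by ray casting.

```bash
cat > h.py <<'E'
import numpy as np, cv2
from workcell import readout, camera, manip
def cast(c,uv,z):
    uv=np.asarray(uv,float).reshape(-1,1,2)
    n=cv2.undistortPoints(uv,c["intrinsics"],c["dist"])[:,0]
    R=c["extrinsics"][:3,:3];t=c["extrinsics"][:3,3]
    d=np.c_[n,np.ones(len(n))]@R; o=-R.T@t
    return o+d*((z-o[2])/d[:,2])[:,None]
def cloud(c):
    v,u=np.mgrid[:480,:640]
    n=cv2.undistortPoints(np.c_[u.ravel(),v.ravel()].astype(float).reshape(-1,1,2),c["intrinsics"],c["dist"])[:,0]
    z=c["range_z"].ravel()
    P=np.c_[n,np.ones(len(n))]*z[:,None]
    R=c["extrinsics"][:3,:3];t=c["extrinsics"][:3,3]
    P=(P-t)@R; P[z==0]=np.nan
    return P.reshape(480,640,3)
E
python3 - <<'E'
from h import *
c=camera("top");P=cloud(c)
hsv=cv2.cvtColor(c["pixels"],cv2.COLOR_RGB2HSV)
for n,(u,v) in dict(bench=(400,350),block=(340,310),stopL=(285,246),stopR=(345,240),jar=(202,300),ring=(326,288),mallet=(441,271)).items(): print(n,P[v,u].round(4),hsv[v,u])
z=P[...,2]
im=np.clip(z*255/0.06,0,255); im=np.nan_to_num(im).astype(np.uint8)[140:340,180:500]
cv2.imwrite("pics/z0.png",cv2.resize(im,(800,500),interpolation=cv2.INTER_NEAREST))
cv2.imwrite("pics/crop0.png",cv2.resize(c["pixels"][140:340,180:500,::-1],(800,500),interpolation=cv2.INTER_CUBIC))
E
```

```text
bench [ 0.3933 -0.1533  0.0006] [ 12 165 179]
block [ 0.4757 -0.0311  0.0316] [ 16  53 203]
stopL [0.6109 0.0807 0.0201] [ 16 134 232]
stopR [ 0.6205 -0.0441  0.0254] [ 18 130 232]
jar [0.497  0.2452 0.059 ] [ 18  51 100]
ring [ 0.5203 -0.0035  0.0372] [ 16 117 202]
mallet [ 0.5501 -0.2374  0.042 ] [ 17 130 232]
```

View pics/z0.png

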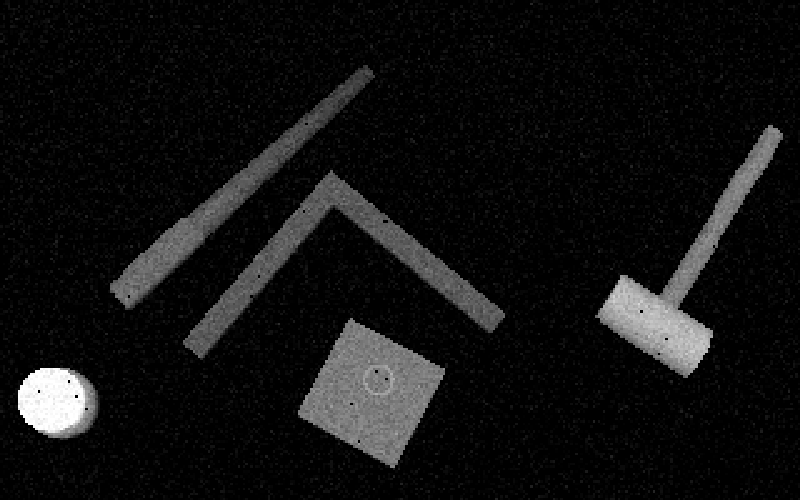

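View pics/crop0.png

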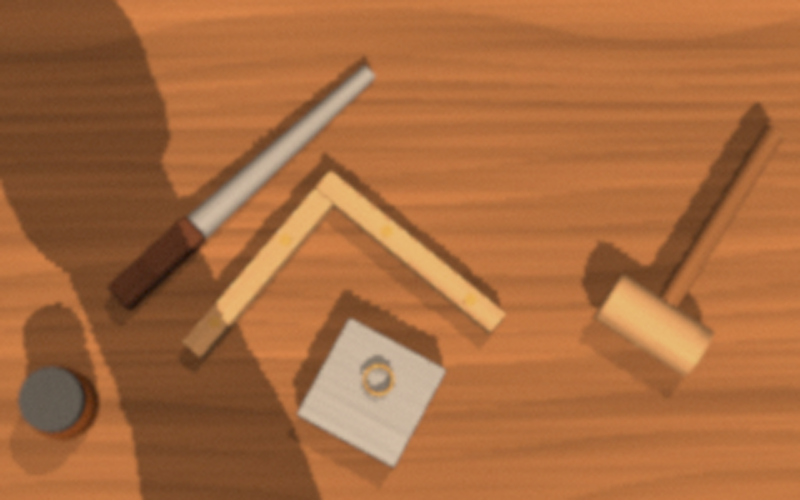

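```bash
cat > meas.py <<'E'
from h import *
def lineFit(p):
    vx,vy,x,y=cv2.fitLine(p.astype(np.float32),cv2.DIST_HUBER,0,1e-4,1e-4).ravel(); return np.array([vx,vy]),np.array([x,y])
def measure(verbose=True, zc=1.0):
    c=camera("top");P=cloud(c);z=cv2.medianBlur(np.nan_to_num(P[...,2]).astype(np.float32),3)
    roi=np.zeros((480,640),bool);roi[150:345,185:500]=1
    out={}
    m=((z>0.015)&roi).astype(np.uint8)
    n,l,s,ce=cv2.connectedComponentsWithStats(m)
    for i in range(1,n):
        if s[i,4]<150: continue
        zz=z[l==i]; 
        print(i,s[i],ce[i].round(1),"zmed %.4f zmax %.4f"%(np.median(zz),zz.max()),cast(c,ce[i],np.median(zz)).round(4))
    return c,P,z,l,s,ce
def rect(c,mask,zt):
    # subpixel-ish: upsample mask contour
    up=cv2.GaussianBlur(cv2.resize(mask.astype(np.float32),None,fx=4,fy=4,interpolation=cv2.INTER_LINEAR),(0,0),3)>0.5
    cs,_=cv2.findContours(up.astype(np.uint8),cv2.RETR_EXTERNAL,cv2.CHAIN_APPROX_NONE)
    k=max(cs,key=cv2.contourArea)[:,0].astype(float)
    return cast(c,(k+0.5)/4-0.5,zt)
E
python3 - <<'E'
from meas import *
c,P,z,l,s,ce=measure()
lab=lambda u,v:l==l[v,u]
b=rect(c,lab(340,310),0.030)
r=cv2.minAreaRect((b[:,:2]*1000).astype(np.float32));print("block",r,cv2.boxPoints(r))
st=rect(c,lab(345,240),0.022)[:,:2]*1000
r2=cv2.minAreaRect(st.astype(np.float32)); print("stop",r2,cv2.boxPoints(r2))
ap=cv2.approxPolyDP(st.astype(np.float32).reshape(-1,1,2),6,True)[:,0];print("poly",ap)
E
```

```text
3 [ 224  174   96   89 1137] [263.4 224.9] zmed 0.0219 zmax 0.0280 [[0.6563 0.1258 0.0219]]
4 [ 419  190   74  101 1668] [452.9 251.5] zmed 0.0322 zmax 0.0456 [[ 0.5912 -0.2656  0.0322]]
5 [ 253  209  129   74 1713] [314.8 244.3] zmed 0.0213 zmax 0.0250 [[0.6132 0.0185 0.0213]]
6 [ 299  268   59   59 1975] [328.1 296.6] zmed 0.0293 zmax 0.0373 [[ 0.5034 -0.0074  0.0293]]
7 [187 287  32  28 721] [202.6 300.3] zmed 0.0587 zmax 0.0622 [[0.4964 0.2441 0.0587]]
block ((503.66192626953125, -7.3137359619140625), (90.94842529296875, 91.48367309570312), 60.793670654296875) [[441.5459   -24.686722]
 [521.3991   -69.32674 ]
 [565.77795   10.05925 ]
 [485.92474   54.699265]]
stop ((557.6436767578125, 14.829299926757812), (190.7651824951172, 190.8018341064453), 49.117435455322266) [[ 423.08664      5.1559677]
 [ 567.34283   -119.72589  ]
 [ 692.2007      24.502632 ]
 [ 547.9445     149.38449  ]]
poly [[ 546.47784   146.8338  ]
 [ 535.9017    132.25432 ]
 [ 659.68286    23.111866]
 [ 552.8859   -104.24655 ]
 [ 567.69385  -117.54272 ]
 [ 689.20276    24.370052]]
```

```bash
cat >> meas.py <<'E'
def stopframe(c,l):
    st=rect(c,l==l[240,345],0.022)[:,:2]*1000
    th0=-40.9; 
    for _ in range(3):
        a=np.radians(th0);X=np.array([np.cos(a),np.sin(a)]);Y=np.array([-X[1],X[0]])
        if _==0: o=np.array([663.4,22.4])
        q=(st-o)@np.c_[X,Y]
        ix=st[(abs(q[:,0])<6)&(q[:,1]<-15)&(q[:,1]>-155)]
        iy=st[(abs(q[:,1])<6)&(q[:,0]<-15)&(q[:,0]>-155)]
        d1,p1=lineFit(ix);d2,p2=lineFit(iy)
        o=p1+d1*np.linalg.solve(np.c_[d1,-d2],p2-p1)[0]
        A1=np.degrees(np.arctan2(d1[1],d1[0]))%180-90; A2=(np.degrees(np.arctan2(d2[1],d2[0]))+90)%180-90
        th0=(A1+A2)/2
    return o,th0,A1,A2
def tool():
    from scipy.spatial.transform import Rotation as Ro
    s=readout.get_obs();return np.array(s["position"])*1000,Ro.from_quat(s["ee_rot"]),s
def goto(xy,z,jaw):
    """print the shift/turn in tool axes to get to world xy,z mm, pointing down, jaw dir (deg, mod 180)"""
    from scipy.spatial.transform import Rotation as Ro
    p,R,s=tool(); M=R.as_matrix(); j=np.degrees(np.arctan2(M[1,2],M[0,2]))
    d=(jaw-j+90)%180-90; a=np.radians(j+d)
    zt=np.array([np.cos(a),np.sin(a),0]);xt=np.array([0,0,-1.]);G=np.c_[xt,np.cross(zt,xt),zt]
    tv=np.degrees((R.inv()*Ro.from_matrix(G)).as_rotvec())
    sh=M.T@(np.array([*xy,z])-p)
    print("jaw now %.1f turn"%j,tv.round(2),"shift",sh.round(1),"tool axes in world\n",M.round(3))
E
python3 - <<'E'
from meas import *
c,P,z,l,s,ce=measure()
o,th,A1,A2=stopframe(c,l);print("corner",o,th,A1,A2)
a=np.radians(th);X=np.array([np.cos(a),np.sin(a)]);Y=np.array([-X[1],X[0]])
print("block in stop",(np.array([503.7,-7.3])-o)@np.c_[X,Y])
w=lambda x,y:o+x*X+y*Y
print("A",w(-180,-127),"B",w(-50,-195), "ring")
goto(w(-180,-127),130,th+90)
print(tool()[2]["position"])
E
```

```text
4 [ 224  179   89   84 1105] [261.9 226.3] zmed 0.0222 zmax 0.0277 [[0.6532 0.1291 0.0222]]
5 [ 419  190   74  101 1664] [452.8 251.6] zmed 0.0319 zmax 0.0457 [[ 0.5912 -0.2656  0.0319]]
6 [ 253  209  129   74 1702] [314.7 244.2] zmed 0.0212 zmax 0.0248 [[0.6134 0.0188 0.0212]]
7 [ 299  268   59   59 1975] [328.1 296.6] zmed 0.0291 zmax 0.0377 [[ 0.5035 -0.0074  0.0291]]
8 [187 287  32  28 720] [202.6 300.3] zmed 0.0585 zmax 0.0624 [[0.4964 0.2441 0.0585]]
corner [662.8537    22.268097] -40.86023 -40.88292 -40.837543
block in stop [-101.02524935 -126.48347482]
A [443.63287  43.9759 ] B [497.46622  -92.501114] ring
jaw now 63.5 turn [ 1.44e+01 -3.00e-02  1.00e-02] shift [ 101.2 -377.6 -387.8] tool axes in world
 [[-0.    -0.895  0.446]
 [-0.001  0.446  0.895]
 [-1.    -0.    -0.001]]
[0.2783874 0.559401  0.2309611]
```

```bash
python3 -m inch '[[[7,0,0],[20,-50,-52],0.5],[[14.4,0,0],[40,-95,-98],0.5],[[14.4,0,0],[60,-140,-144],0.5],[[14.4,0,0],[80,-185,-190],0.5],[[14.4,0,0],[80,-230,-236],0.5],[[14.4,0,0],[80,-275,-282],0.5],[[14.4,0,0],[80,-320,-328],0.5],[[14.4,0,0],[80,-360,-370],0.5],[[14.4,0,0],[80,-377.6,-387.8],0.5],[[14.4,0,0],[80,-377.6,-387.8],0.5]]'
python3 - <<'E'
from meas import *
c=camera("top");cv2.imwrite("pics/top1.png",c["pixels"][:,:,::-1])
c=camera("side");cv2.imwrite("pics/side1.png",c["pixels"][:,:,::-1])
goto([443.6,44.0],11,49.1)
print(tool()[0])
E
```

```text
clock: 1.5
position: [0.4444, 0.0401, 0.1514]
ee_rot: [-0.292, 0.644, 0.292, 0.644]
ft_force: [-0.1, 1.3, 0.4]
grip_width: 0.498
jaw now 49.1 turn [-0.01 -0.02 -0.  ] shift [ 1.402e+02 -0.000e+00  1.000e-01] tool axes in world
 [[-0.    -0.756  0.655]
 [-0.     0.655  0.756]
 [-1.     0.    -0.   ]]
[443.58570149  44.01082533 151.19890336]
```

View pics/side1.png

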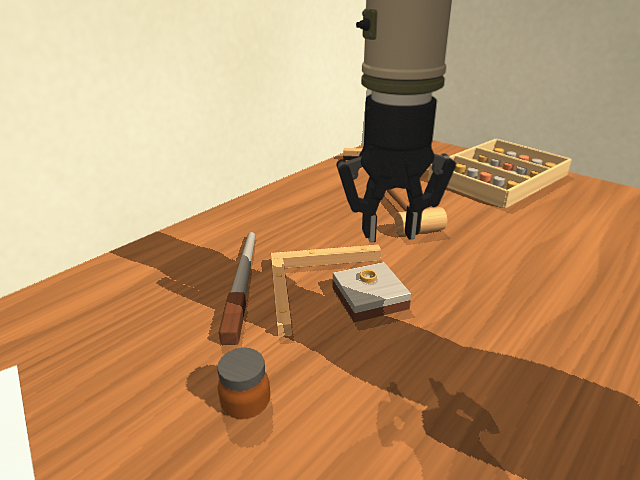

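The side view shows the gripper half closed at (395,200), in front of the block at (370,290) with nothing beneath it. I'll descend.

```bash
python3 -m inch '[[[0,0,0],[30,0,0],0.5],[[0,0,0],[60,0,0],0.5],[[0,0,0],[90,0,0],0.5],[[0,0,0],[115,0,0],0.5],[[0,0,0],[130,0,0],0.5],[[0,0,0],[138,0,0],0.5],[[0,0,0],[140,0,0],0.5],[[0,0,0],[140,0,0],0.5]]'
python3 - <<'E'
from meas import *
c=camera("side");cv2.imwrite("pics/side2.png",c["pixels"][:,:,::-1])
P=cloud(c);print(tool()[0],tool()[2]["ft_force"])
E
```

```text
clock: 2.6
position: [0.444, 0.0441, 0.0117]
ee_rot: [-0.294, 0.643, 0.294, 0.643]
ft_force: [0.3, 0.1, -1.1]
grip_width: 0.502
[444.00033595  44.09613363  11.77711715] [ 0.29162374 -0.15301626 -0.78340946]
```

View pics/side2.png

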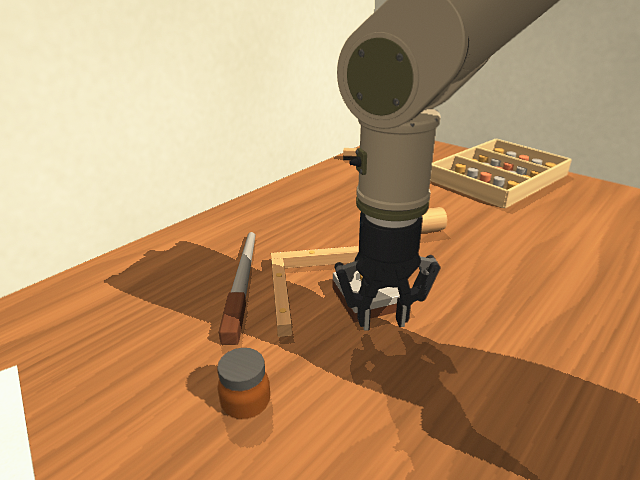

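The fingertips are at (362,325) and (402,322), just in front of the block. Now I push along the stop's +x, which is tool -y.

```bash
python3 -m inch '[[[0,0,0],[0,-6,0],0.5],[[0,0,0],[0,-11,0],0.5],[[0,0,0],[0,-15,0],0.5],[[0,0,0],[0,-19,0],0.5],[[0,0,0],[0,-23,0],0.5],[[0,0,0],[0,-27,0],0.5],[[0,0,0],[0,-31,0],0.5],[[0,0,0],[0,-35,0],0.5],[[0,0,0],[0,-39,0],0.5],[[0,0,0],[0,-43,0],0.5]]'
python3 - <<'E'
from meas import *
c=camera("side");cv2.imwrite("pics/side3.png",c["pixels"][:,:,::-1])
c=camera("top");cv2.imwrite("pics/top3.png",cv2.resize(c["pixels"][140:390,180:500,::-1],(768,600)))
print(tool()[0],tool()[2]["ft_force"])
E
```

```text
clock: 3.9
position: [0.4764, 0.0173, 0.0118]
ee_rot: [-0.294, 0.643, 0.295, 0.643]
ft_force: [-3.2, 5.6, 3.0]
grip_width: 0.502
[476.6475159   16.72468164  11.80375381] [-1.41211891  3.91401953  1.68878596]
```

View pics/side3.png

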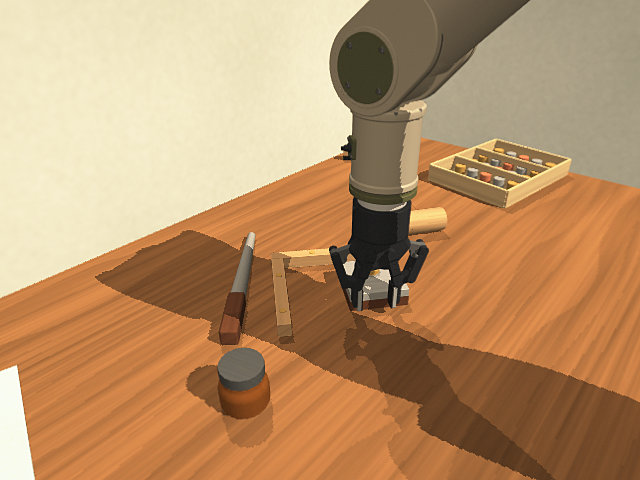

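View pics/top3.png

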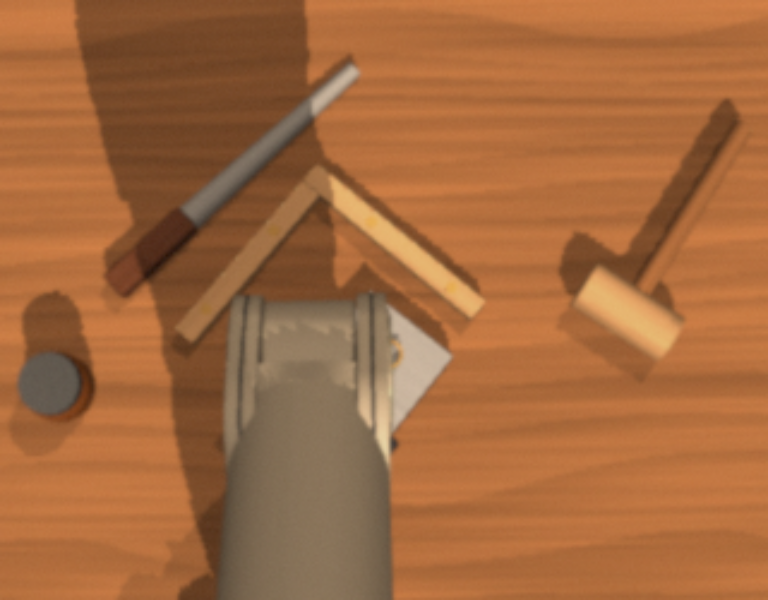

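The block has been pushed, turned towards alignment, and the ring is still on it at about (397,350) in the enlarged view. The fingers touch at (355,300) and (393,300) in the side view. I'll continue.

```bash
python3 -m inch '[[[0,0,0],[0,-5,0],0.5],[[0,0,0],[0,-9,0],0.5],[[0,0,0],[0,-13,0],0.5],[[0,0,0],[0,-17,0],0.5],[[0,0,0],[0,-21,0],0.5],[[0,0,0],[0,-25,0],0.5],[[0,0,0],[0,-28,0],0.5],[[0,0,0],[0,-30,0],0.5],[[0,0,0],[0,-32,0],0.5]]'
python3 -m inch '[[[0,0,0],[0,-1.5,0],0.5],[[0,0,0],[0,-3,0],0.5]]'
python3 -m inch '[[[0,0,0],[0,-1.5,0],0.5],[[0,0,0],[0,-3,0],0.5]]'
python3 - <<'E'
from meas import *
c=camera("side");cv2.imwrite("pics/side4.png",c["pixels"][:,:,::-1])
print(tool()[0],tool()[2]["ft_force"])
o=np.array([662.9,22.3]);a=np.radians(-40.86);X=np.array([np.cos(a),np.sin(a)]);Y=np.array([-X[1],X[0]])
print((tool()[0][:2]-o)@np.c_[X,Y])
E
```

```text
clock: 5.12
position: [0.4994, -0.0028, 0.0116]
ee_rot: [-0.293, 0.644, 0.296, 0.642]
ft_force: [-8.5, 6.9, 10.4]
grip_width: 0.5
clock: 5.38
position: [0.5, -0.0034, 0.0115]
ee_rot: [-0.292, 0.644, 0.297, 0.641]
ft_force: [-10.4, 8.1, 11.4]
grip_width: 0.5
clock: 5.62
position: [0.5006, -0.004, 0.0113]
ee_rot: [-0.291, 0.645, 0.298, 0.64]
ft_force: [-10.2, 7.7, 11.2]
grip_width: 0.497
[500.82434908  -4.20474686  11.25823247] [-7.64583501  6.20683156  6.80971993]
[-105.23974805 -126.07780796]
```

View pics/side4.png

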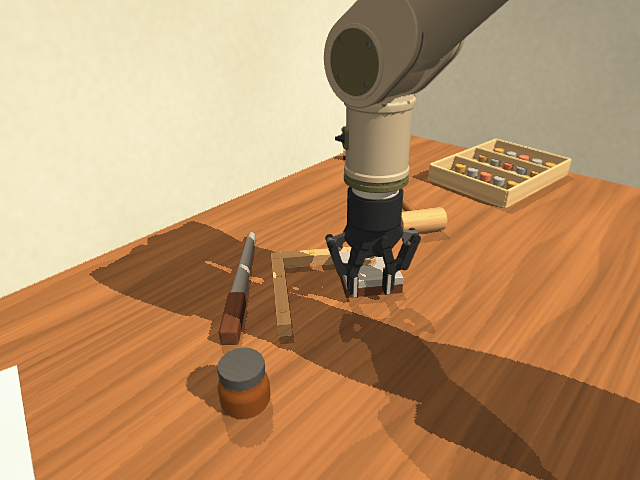

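```bash
python3 -m inch '[[[0,0,0],[0,6,0],0.5],[[0,0,0],[-1,14,0],0.5],[[0,0,0],[-4,25,0],0.5],[[0,0,0],[-30,30,0],0.5],[[0,0,0],[-60,30,0],0.5],[[0,0,0],[-100,30,0],0.5],[[0,0,0],[-140,30,0],0.5],[[0,0,0],[-140,80,0],0.5],[[0,0,0],[-140,80,0],0.5]]'
python3 - <<'E'
from meas import *
c=camera("top");cv2.imwrite("pics/top5.png",cv2.resize(c["pixels"][140:390,180:500,::-1],(768,600)))
c=camera("side");cv2.imwrite("pics/side5.png",c["pixels"][:,:,::-1])
o=np.array([662.9,22.3]);a=np.radians(-40.86);X=np.array([np.cos(a),np.sin(a)]);Y=np.array([-X[1],X[0]])
print(tool()[0],tool()[2]["joint_pos"],tool()[2]["ft_force"]);goto(o-50*X-200*Y,150,-40.86)
E
```

```text
clock: 6.8
position: [0.4398, 0.0493, 0.1526]
ee_rot: [-0.292, 0.644, 0.3, 0.64]
ft_force: [-0.2, -0.2, 1.2]
grip_width: 0.501
[441.4124537   47.43820239 152.45125708] [-0.58962653 -0.0139183   0.38687932  2.02903277 -0.00338636  1.1334465
  0.65936056] [ 0.1915686  -0.36019037  0.29057207]
jaw now 49.3 turn [-89.82   0.46  -0.57] shift [   1.  -133.8  -74.5] tool axes in world
 [[-0.01  -0.758  0.652]
 [ 0.007  0.652  0.758]
 [-1.     0.011 -0.001]]
```

View pics/top5.png

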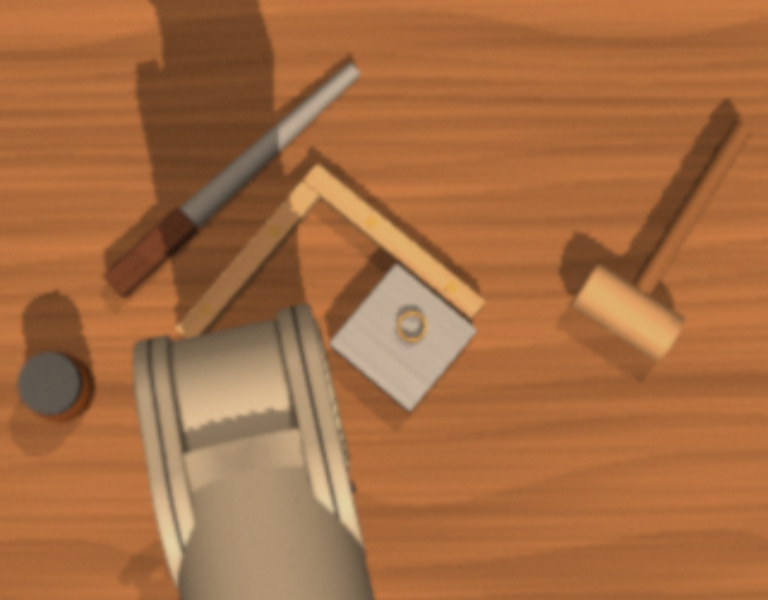

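View pics/side5.png

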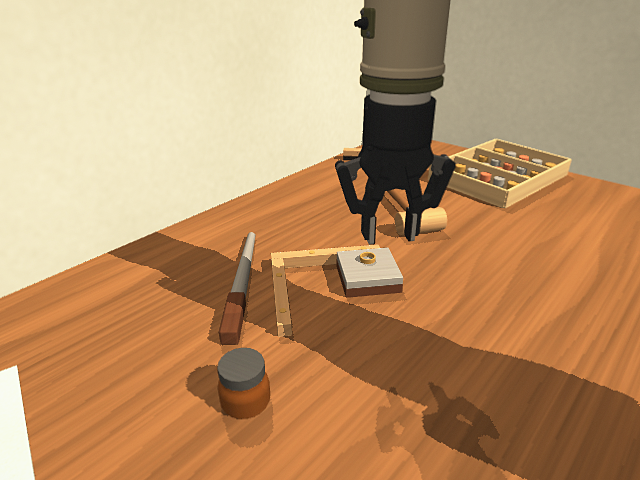

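The block is now parallel to the right arm, with its edge from (395,262) to (475,325) against it, and the ring is still on top. I'll measure it.

```bash
cat >> meas.py <<'E'
O=np.array([662.9,22.3]);_a=np.radians(-40.86);X=np.array([np.cos(_a),np.sin(_a)]);Y=np.array([-X[1],X[0]])
def block():
    c=camera("top");P=cloud(c)
    z=cv2.medianBlur(np.nan_to_num(P[...,2]).astype(np.float32),3)
    hsv=cv2.cvtColor(c["pixels"],cv2.COLOR_RGB2HSV)
    m=((z>0.0262)&(z<0.045)).astype(np.uint8); m[:, :240]=0; m[:,400:]=0; m[345:]=0;m[:190]=0
    m=cv2.morphologyEx(m,cv2.MORPH_CLOSE,np.ones((5,5)));m=cv2.morphologyEx(m,cv2.MORPH_OPEN,np.ones((3,3)))
    n,l,s,ce=cv2.connectedComponentsWithStats(m)
    i=1+np.argmax(s[1:,4]); q=(rect(c,l==i,0.030)[:,:2]*1000).astype(np.float32)
    r=cv2.minAreaRect(q);ctr=(np.array(r[0])-O)@np.c_[X,Y]
    print("area",s[i,4],"size",np.round(r[1],1),"ctr in stop",ctr.round(1),"angle rel stop",((r[2]+40.86+45)%90-45))
E
python3 - <<'E'
from meas import *
block()
E
```

```text
area 1914 size [91.6 91.7] ctr in stop [ -50.2 -134.7] angle rel stop 0.015635833740248017
```

The block is square to the stop. About 5 mm is left in x, and y still has about 90 mm to go. I'll turn the hand a quarter turn, go round to the -y side and push along +y, then come back to finish x.

```bash
python3 -m inch '[[[-10,0,0],[0,-13,-8],0.5],[[-20,0,0],[0,-27,-16],0.5],[[-30,0,0],[0,-41,-24],0.5],[[-40,0,0],[0,-55,-32],0.5],[[-50,0,0],[0,-70,-40],0.5],[[-60,0,0],[0,-85,-48],0.5],[[-70,0,0],[0,-100,-58],0.5],[[-80,0,0],[0,-115,-68],0.5],[[-90,0,0],[0,-130,-78],0.5],[[-90,0,0],[0,-134,-80],0.5]]'
python3 - <<'E'
from meas import *
print(tool()[0],tool()[2]["joint_pos"]);goto(O-50*X-206*Y,12,-40.86)
E
```

```text
clock: 8.2
position: [0.4913, -0.1032, 0.1505]
ee_rot: [-0.658, 0.248, 0.666, 0.248]
ft_force: [-0.1, 0.2, 0.1]
grip_width: 0.499
[ 491.2562031  -103.16750906  150.54051869] [-0.27978605  0.13149303  0.43091661  1.8961153  -0.06402014  1.13767136
  2.60036087]
jaw now 138.9 turn [-0.2   0.63 -0.18] shift [138.6  -1.6   0.7] tool axes in world
 [[-0.01  -0.657 -0.754]
 [ 0.005 -0.754  0.657]
 [-1.     0.003  0.011]]
```

Joint 7 has come right up against its range limit, so I'm turning the hand the other way by a half turn. That gives the same grasp symmetry.

```bash
python3 -m inch '[[[10,0,0],[0,0,0],0.5],[[20,0,0],[0,0,0],0.5],[[30,0,0],[0,0,0],0.5],[[40,0,0],[0,0,0],0.5],[[50,0,0],[0,0,0],0.5],[[60,0,0],[0,0,0],0.5],[[70,0,0],[0,0,0],0.5],[[80,0,0],[0,0,0],0.5],[[90,0,0],[0,0,0],0.5],[[90,0,0],[0,0,0],0.5]]'
python3 -m inch '[[[10,0,0],[0,0,0],0.5],[[20,0,0],[0,0,0],0.5],[[30,0,0],[0,0,0],0.5],[[40,0,0],[0,0,0],0.5],[[50,0,0],[0,0,0],0.5],[[60,0,0],[0,0,0],0.5],[[70,0,0],[0,0,0],0.5],[[80,0,0],[0,0,0],0.5],[[90,0,0],[0,0,0],0.5],[[90,0,0],[0,0,0],0.5]]'
python3 - <<'E'
from meas import *
print(tool()[0],tool()[2]["joint_pos"]);goto(O-50*X-206*Y,12,-40.86)
E
```

```text
clock: 9.45
position: [0.4913, -0.1039, 0.1503]
ee_rot: [-0.29, 0.646, 0.296, 0.641]
ft_force: [0.8, 0.2, -0.3]
grip_width: 0.504
clock: 10.7
position: [0.4913, -0.1043, 0.1502]
ee_rot: [0.246, 0.667, -0.247, 0.659]
ft_force: [-0.3, -0.3, -0.2]
grip_width: 0.506
[ 491.34069845 -104.28167855  150.18450099] [-0.51122132  0.14507205  0.68854498  1.90556027 -0.10330743  1.13728373
 -0.49567945]
jaw now -40.8 turn [ 0.04 -0.62  0.25] shift [138.2   2.6  -1.6] tool axes in world
 [[-0.011  0.654  0.757]
 [ 0.004  0.757 -0.654]
 [-1.    -0.004 -0.011]]
```

```bash
python3 -m inch '[[[0,-0.6,0.2],[30,2,-1.6],0.5],[[0,-0.6,0.2],[60,2.6,-1.6],0.5],[[0,-0.6,0.2],[90,2.6,-1.6],0.5],[[0,-0.6,0.2],[115,2.6,-1.6],0.5],[[0,-0.6,0.2],[130,2.6,-1.6],0.5],[[0,-0.6,0.2],[138,2.6,-1.6],0.5],[[0,-0.6,0.2],[138,2.6,-1.6],0.5]]'
python3 - <<'E'
from meas import *
c=camera("side");cv2.imwrite("pics/side6.png",c["pixels"][:,:,::-1])
c=camera("top");cv2.imwrite("pics/top6.png",cv2.resize(c["pixels"][140:390,180:500,::-1],(768,600)))
print(tool()[0],tool()[2]["ft_force"],(tool()[0][:2]-O)@np.c_[X,Y]);goto(O-50*X-206*Y,12,-40.86)
E
```

```text
clock: 11.58
position: [0.4904, -0.1009, 0.0122]
ee_rot: [0.246, 0.663, -0.246, 0.663]
ft_force: [0.1, 0.4, 0.2]
grip_width: 0.502
[ 490.84398792 -100.87872305   12.86804127] [-0.49493698 -0.41450797 -0.46517196] [ -49.5426298  -205.72262135]
jaw now -40.8 turn [0.08 0.03 0.01] shift [ 0.9 -0.3 -0.5] tool axes in world
 [[ 0.     0.653  0.757]
 [-0.     0.757 -0.653]
 [-1.    -0.     0.   ]]
```

View pics/side6.png

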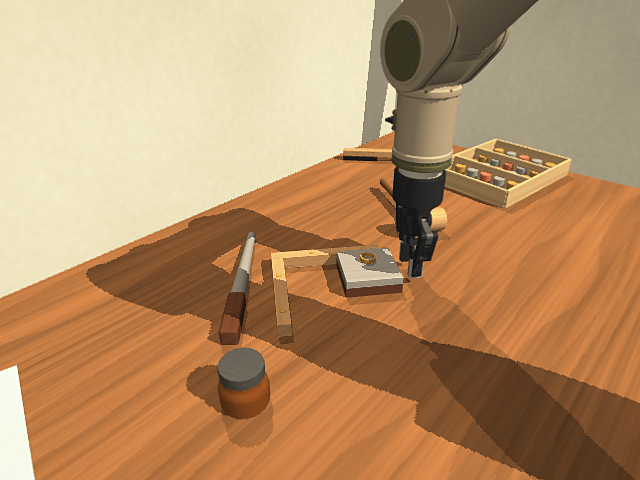

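View pics/top6.png

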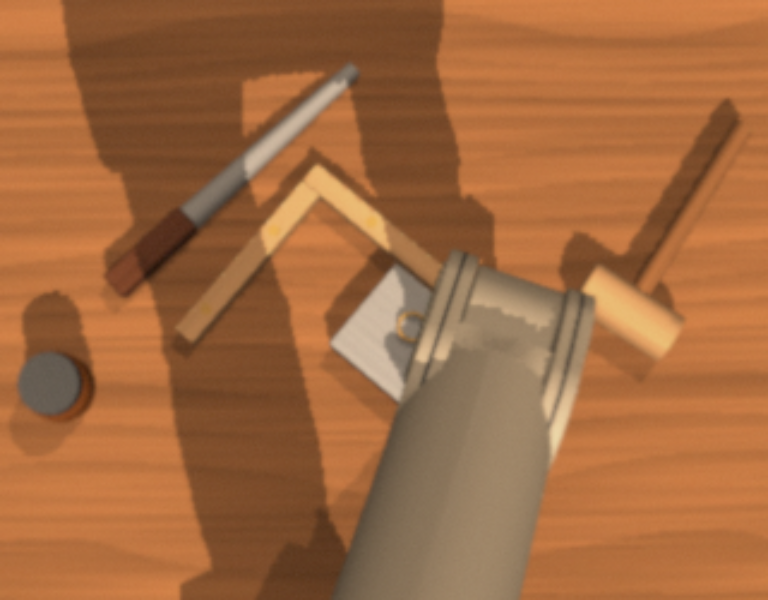

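The fingertips at (415,272) in the side view sit just off the block's right face, and nothing else is touched. Pushing along +y.

```bash
python3 -m inch '[[[0,0,0],[0,6,0],0.5],[[0,0,0],[0,11,0],0.5],[[0,0,0],[0,15,0],0.5],[[0,0,0],[0,19,0],0.5],[[0,0,0],[0,23,0],0.5],[[0,0,0],[0,28,0],0.5],[[0,0,0],[0,33,0],0.5],[[0,0,0],[0,38,0],0.5],[[0,0,0],[0,43,0],0.5],[[0,0,0],[0,48,0],0.5]]'
python3 -m inch '[[[0,0,0],[0,8,0],0.5],[[0,0,0],[0,13,0],0.5],[[0,0,0],[0,18,0],0.5],[[0,0,0],[0,23,0],0.5],[[0,0,0],[0,28,0],0.5],[[0,0,0],[0,33,0],0.5]]'
python3 - <<'E'
from meas import *
c=camera("side");cv2.imwrite("pics/side7.png",c["pixels"][:,:,::-1])
print(tool()[0],tool()[2]["ft_force"],(tool()[0][:2]-O)@np.c_[X,Y]);goto(O-50*X-101*Y,12,-40.86)
E
```

```text
clock: 12.92
position: [0.5213, -0.0666, 0.013]
ee_rot: [0.246, 0.663, -0.248, 0.662]
ft_force: [-7.0, -7.4, 7.7]
grip_width: 0.499
clock: 13.68
position: [0.5418, -0.0438, 0.013]
ee_rot: [0.246, 0.663, -0.25, 0.662]
ft_force: [-7.1, -7.9, 7.1]
grip_width: 0.498
[542.46560849 -42.99326723  13.03948908] [-2.66676013 -5.20771272  4.88020836] [ -48.37007824 -128.1717166 ]
jaw now -41.0 turn [-0.09  0.02  0.29] shift [ 0.9 27.2 -1.7] tool axes in world
 [[-0.003  0.655  0.755]
 [-0.004  0.755 -0.655]
 [-1.    -0.005  0.   ]]
```

View pics/side7.png

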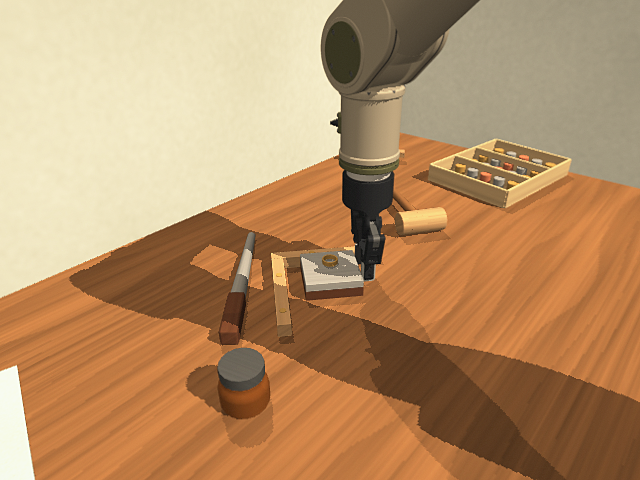

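The ring is still on top at (330,261), the block is at (332,272), and about 27 mm is left. I'll continue to contact.

```bash
python3 -m inch '[[[0,0,0],[0,8,0],0.5],[[0,0,0],[0,12,0],0.5],[[0,0,0],[0,16,0],0.5],[[0,0,0],[0,20,0],0.5],[[0,0,0],[0,24,0],0.5],[[0,0,0],[0,27,0],0.5],[[0,0,0],[0,29,0],0.5]]'
python3 -m inch '[[[0,0,0],[0,6,0],0.5],[[0,0,0],[0,8,0],0.5],[[0,0,0],[0,9,0],0.5]]'
python3 - <<'E'
from meas import *
print(tool()[0],tool()[2]["ft_force"],(tool()[0][:2]-O)@np.c_[X,Y])
E
```

```text
clock: 14.6
position: [0.5605, -0.0233, 0.013]
ee_rot: [0.245, 0.663, -0.251, 0.661]
ft_force: [-10.7, -11.6, 9.5]
grip_width: 0.503
clock: 14.98
position: [0.5606, -0.0233, 0.0125]
ee_rot: [0.243, 0.666, -0.256, 0.657]
ft_force: [-29.5, -21.4, 28.4]
grip_width: 0.503
[560.59753749 -23.33829209  12.54679008] [-29.51916373 -21.38793387  28.41108074] [ -47.51525176 -101.44431177]
```

There was firm contact (about 35 N) at y = -101.4, which is the finger half-width plus 90 mm, so y is seated. Back off and look.

```bash
python3 -m inch '[[[0,0,0],[0,-2,0],0.5],[[0,0,0],[0,-10,0],0.5],[[0,0,0],[-2,-22,0],0.5],[[0,0,0],[-20,-28,0],0.5],[[0,0,0],[-60,-28,0],0.5],[[0,0,0],[-100,-28,0],0.5],[[0,0,0],[-140,-40,0],0.5],[[0,0,0],[-140,-90,0],0.5],[[0,0,0],[-140,-120,0],0.5],[[0,0,0],[-140,-120,0],0.5]]'
python3 - <<'E'
from meas import *
block()
c=camera("top");cv2.imwrite("pics/top8.png",cv2.resize(c["pixels"][140:390,180:500,::-1],(768,600)))
print(tool()[0],tool()[2]["joint_pos"]);goto(O-128*X-46*Y,150,49.14)
E
```

```text
clock: 16.23
position: [0.4828, -0.1137, 0.1563]
ee_rot: [0.245, 0.665, -0.256, 0.657]
ft_force: [0.8, 1.3, -0.0]
grip_width: 0.499
area 1861 size [90.5 90.6] ctr in stop [-47.7 -44.7] angle rel stop -0.1598898315429551
[ 484.24951025 -111.36927602  155.92270625] [-0.54716744  0.12587953  0.72717843  1.91257492 -0.07652271  1.14910065
 -0.51278388]
jaw now -41.3 turn [89.53  0.64  1.03] shift [  3.1 171.4 -81.7] tool axes in world
 [[-0.015  0.66   0.751]
 [-0.011  0.751 -0.66 ]
 [-1.    -0.019 -0.004]]
```

View pics/top8.png

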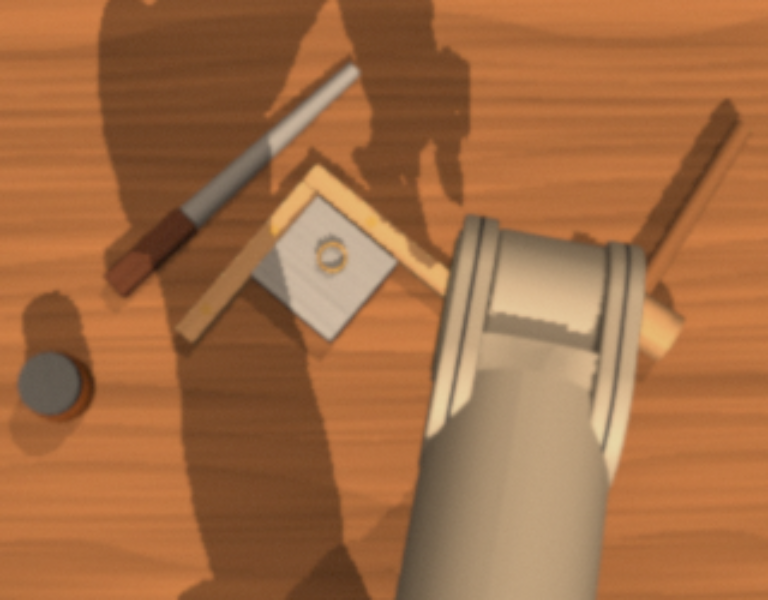

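The block is flush on the left arm, and a gap of about 3 mm remains on the right arm. I'll go to its -x side, turning -90°, to finish x.

```bash
python3 -m inch '[[[-10,0,0],[0,17,-8],0.5],[[-20,0,0],[0,35,-16],0.5],[[-30,0,0],[0,53,-24],0.5],[[-40,0,0],[0,71,-32],0.5],[[-50,0,0],[0,89,-41],0.5],[[-60,0,0],[0,107,-50],0.5],[[-70,0,0],[0,125,-59],0.5],[[-80,0,0],[0,143,-68],0.5],[[-90.5,0,0],[0,161,-77],0.5],[[-90.5,0,0],[3,171,-81.7],0.5]]'
python3 - <<'E'
from meas import *
print(tool()[0],tool()[2]["joint_pos"]);goto(O-128*X-46*Y,13,49.14)
E
```

```text
clock: 17.58
position: [0.5362, 0.0731, 0.1501]
ee_rot: [-0.296, 0.649, 0.293, 0.636]
ft_force: [-0.1, -0.2, 0.7]
grip_width: 0.497
[536.21349509  73.06505386 150.10959998] [-0.61247701  0.22872087  0.44368873  1.79567017 -0.09765733  1.15730681
  0.72167348]
jaw now 49.3 turn [ 0.12 -1.04 -0.25] shift [137.1  -1.6   1. ] tool axes in world
 [[-0.015 -0.758  0.653]
 [-0.011  0.653  0.758]
 [-1.     0.004 -0.018]]
```

```bash
python3 -m inch '[[[0,-1,-0.2],[30,-1.6,-3],0.5],[[0,-1,-0.2],[60,-1.6,-3],0.5],[[0,-1,-0.2],[90,-1.6,-3],0.5],[[0,-1,-0.2],[115,-1.6,-3],0.5],[[0,-1,-0.2],[130,-1.6,-3],0.5],[[0,-1,-0.2],[137,-1.6,-3],0.5],[[0,-1,-0.2],[137,-1.6,-3],0.5]]'
python3 - <<'E'
from meas import *
c=camera("side");cv2.imwrite("pics/side9.png",c["pixels"][:,:,::-1])
print(tool()[0],tool()[2]["ft_force"],(tool()[0][:2]-O)@np.c_[X,Y]);goto(O-101*X-50*Y,13,49.14)
E
```

```text
clock: 18.45
position: [0.5336, 0.0683, 0.0133]
ee_rot: [-0.294, 0.643, 0.295, 0.643]
ft_force: [-0.6, 0.1, 0.4]
grip_width: 0.503
[533.82727492  68.35756707  13.72450648] [ 1.06057416 -0.29620167 -0.06478002] [-127.75049948  -49.60723462]
jaw now 49.2 turn [ 0.08 -0.01 -0.02] shift [  0.7 -26.8  -0.4] tool axes in world
 [[-0.    -0.757  0.653]
 [ 0.     0.653  0.757]
 [-1.     0.    -0.   ]]
```

View pics/side9.png

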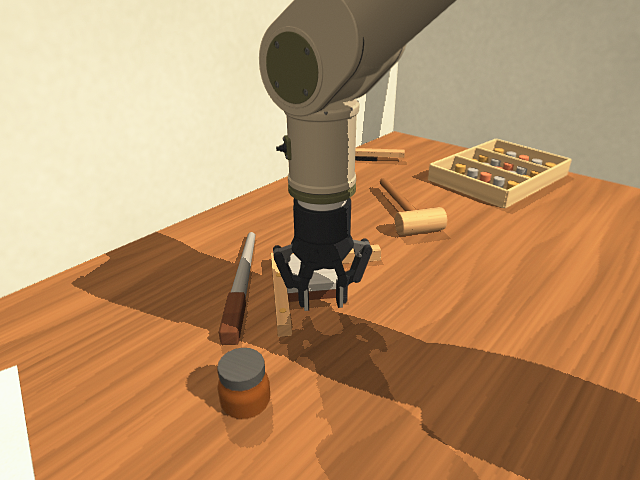

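The fingers at (305,300) and (342,300) are inside the left arm and clear of it. Pushing the last few millimetres in +x.

```bash
python3 -m inch '[[[0,0,0],[0,-6,0],0.5],[[0,0,0],[0,-12,0],0.5],[[0,0,0],[0,-17,0],0.5],[[0,0,0],[0,-21,0],0.5],[[0,0,0],[0,-24,0],0.5],[[0,0,0],[0,-26,0],0.5],[[0,0,0],[0,-28,0],0.5],[[0,0,0],[0,-30,0],0.5],[[0,0,0],[0,-31,0],0.5]]'
python3 - <<'E'
from meas import *
print(tool()[0],tool()[2]["ft_force"],(tool()[0][:2]-O)@np.c_[X,Y])
E
```

```text
clock: 19.62
position: [0.5542, 0.0507, 0.0134]
ee_rot: [-0.293, 0.644, 0.297, 0.641]
ft_force: [-16.4, 8.8, 14.4]
grip_width: 0.501
[554.16529094  50.71531495  13.40241026] [-16.42366905   8.83086849  14.44118999] [-100.82685671  -49.64485919]
```

```bash
python3 -m inch '[[[0,0,0],[0,-6,0],0.5],[[0,0,0],[0,-8,0],0.5],[[0,0,0],[0,-9,0],0.5]]'
python3 - <<'E'
from meas import *
print(tool()[0],tool()[2]["ft_force"],(tool()[0][:2]-O)@np.c_[X,Y])
E
```

```text
clock: 20.0
position: [0.5547, 0.0503, 0.0129]
ee_rot: [-0.29, 0.647, 0.302, 0.637]
ft_force: [-34.9, 17.8, 33.2]
grip_width: 0.505
[554.70287456  50.33502565  12.91114514] [-34.94347466  17.75304794  33.17861212] [-100.17148645  -49.58078175]
```

```bash
python3 -m inch '[[[0,0,0],[0,4,0],0.5],[[0,0,0],[0,12,0],0.5],[[0,0,0],[-2,24,0],0.5],[[0,0,0],[-20,30,0],0.5],[[0,0,0],[-60,30,0],0.5],[[0,0,0],[-100,30,0],0.5],[[0,0,0],[-140,40,0],0.5],[[0,0,0],[-150,90,0],0.5],[[0,0,0],[-150,130,0],0.5],[[0,0,0],[-150,130,0],0.5]]'
python3 - <<'E'
from meas import *
block();block()
c=camera("top");cv2.imwrite("pics/top10.png",cv2.resize(c["pixels"][190:320,230:400,::-1],(784,600),interpolation=cv2.INTER_CUBIC))
c=camera("side");cv2.imwrite("pics/side10.png",cv2.resize(c["pixels"][200:380,200:440,::-1],(800,600),interpolation=cv2.INTER_CUBIC))
E
```

```text
clock: 21.25
position: [0.4575, 0.1355, 0.1673]
ee_rot: [-0.291, 0.646, 0.304, 0.637]
ft_force: [0.6, 0.3, -0.4]
grip_width: 0.505
area 1867 size [91.  90.6] ctr in stop [-44.8 -44.8] angle rel stop -0.11231292724608011
area 1868 size [90.9 90.8] ctr in stop [-44.9 -44.6] angle rel stop -0.19666732788084573
```

View pics/top10.png

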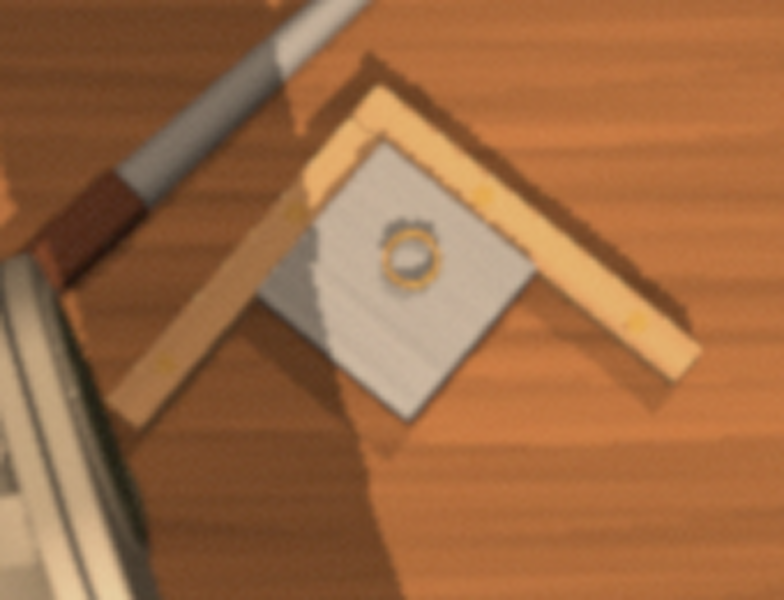

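View pics/side10.png

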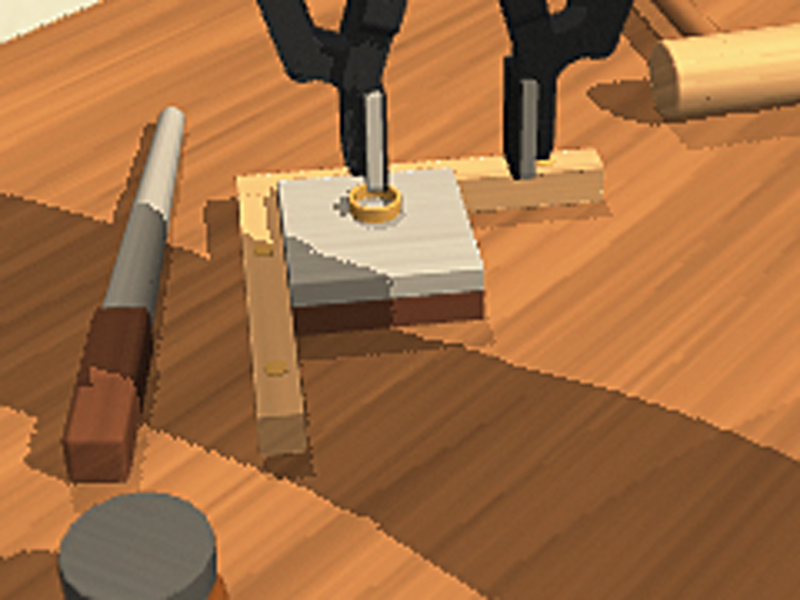

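Seen from above, the block's edges lie against both inner faces with no visible gap. It measures (-44.9, -44.7) mm in the stop's frame, turned -0.1 to -0.2°, and the ring is on top at (411,258). I'll check the bystanders and hand in.

```bash
python3 - <<'E'
from meas import *
measure(); print(tool()[2]["ft_force"],tool()[2]["clock"]); manip.hand_in()
E
```

```text
2 [  185   174   196   171 11304] [256.4 278.3] zmed 0.5459 zmax 0.5911 [[0.4808 0.0724 0.5459]]
3 [ 419  190   74  101 1668] [452.8 251.6] zmed 0.0321 zmax 0.0455 [[ 0.5911 -0.2656  0.0321]]
[-0.46068207  0.34685366  0.9323255 ] 21.5
the job is handed in; nothing more can be done
```

I pushed the block into the inner corner of the stop, where it sits flush against both arms, and handed the job in at 21.5 s.

I pushed it with the half-closed fingertips: first along the stop's x, then along y until it was seated, then back to x for the last 3 mm.

**Seating:** the last top-view measurement puts the block at (-44.9, -44.7) mm in the stop's frame, against a target of -45, -45. It is turned only about 0.1–0.2°. The fingers reached firm contact at about 35–38 N in both directions, roughly 100–101 mm from each inner face, which is the block's 90 mm plus the fingers' half-width.

**Ring:** it is still lying on top and was not touched.

**Bystanders:** the mallet measured the same place as at the start, to within 0.1 mm. The arm and its shadow merged with the jar and mandrel in the final automatic check, so that check says nothing about them. The robot never came near either, and both look undisturbed in the earlier pictures.

**Robot:** the gripper ended raised at 0.167 m with no contact force.

**Joint 7:** one hand turn took it right up to its range limit, reading 2.6004 against 2.6 rad. I turned it back straight away. If the judging allows no tolerance there, this could count against the run.

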